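# Put the tape rolls away on their stands

### The arm

A 7-joint arm with a two-finger parallel gripper is mounted at the origin on the work surface. World frame = base frame: x ahead of the robot, y to its left, z up, the work surface at z = 0. Lengths are in m, angles in rad, forces in N, time in s.
With the tool pointing down it reaches from about 0.4 to 0.875 m from the base axis. Payload 19.3 kg.
Tool frame: the origin (TCP) lies midway between the tips of the shut fingers; the grasp point (between the pads) lies 19 mm behind it; z points along the fingers, y is the line along which they close (so a half turn about z gives the same grasp; the last joint's range is limited). The gripper opens to 85 mm and grips with 20 to 120 N. Pads are 22 mm wide; open, the fingers measure 114 mm over their backs; the gripper's body (76 mm by 85 mm) begins 54 mm behind the grasp point. The pads swing forward as they close: fully open they stand 13 mm farther back than shut.
Start: joints at [-0.07, 0.521, -0.036, 1.599, 0.021, 1.021, -0.113], TCP at [0.625, -0, 0.231] pointing down, gripper open.
Joint ranges: [-2.91, 2.91], [-0.3, 2.13], [-1.5, 1.42], [0.17, 2.43], [-1.26, 4.41], [0.16, 1.93], [-2.52, 2.52]. Speed limits (rad/s): [1.89, 1.89, 2.39, 2.39, 3.01, 3.01, 3.01].

### API

Orientations are given as [roll, pitch, yaw] about the fixed x, y, z axes, in that order (R = Rz(yaw) Ry(pitch) Rx(roll)).
In Python, from workcell import * gives the robot as it stands.
- The arm moves only by the shell command python3 -m creep 'ROWS' [FORCE]. ROWS is JSON, a list that holds one entry, the list of rows, each a list of 7 numbers: the closure, from -1 (fully open) to 1 (shut), then the shift along the tool's x, y, z in m, then the turn, a rotation vector about the tool's x, y, z in degrees. A call has 1 to 10 rows; each row shifts and turns the commanded pose from where the row before left it, along the tool's axes as they then stand; what a row does not reach is not made up. A row lasts 1/10 s, in which the tool goes at most 50 mm and 8.59 degrees, less where a joint would pass 70% of its speed; a pose out of reach is approached as far as the arm can. A call is refused whole if a number of a shift passes 0.05 or a number of a turn 8.59, either way. A call with a gripper value outside its range is refused whole. The fingers move at their own pace and stop on an object; FORCE is the grip in N (left out, the last holds). Time passes only in rows, so rows that do not move let the fingers close. It gives the time, the measured TCP pose, the force, the opening and the grip force at its end, in the units of the state.
- observe(): the state, without advancing time (a new reading comes with each control period).
- grab_frame(name): name is "scene" or "side" or "wrist"; returns a dict with "image" (384x512x3 uint8, red, green, blue), "range_z" (384x512 float32, m along the optical axis (not along the pixel's ray), 0 where there is no reading), "fx", "fy", "cx", "cy" (pixels), "R" (3x3) and "t" (3): a world point X has camera coordinates R X + t; the wrist camera has in their place "T_tool_cam" (4x4, takes a point from camera to tool coordinates, whose origin is the TCP and whose axes are the flange's). Camera axes: x right, y down, z forward; pixel columns grow to the right and rows downward; lengths in m; the calibration is good to about 2 mm. A picture is of the moment at which its call begins: read the wrist's pose just before it.
- job_done(): hands the job in; it is judged then, once.
Trained networks look in a picture, given as the dict that the camera call returned (one of the last four; its "shot" number tells which), for a name from the list of things; names that differ only in an ending like _2 or _b are one class to them, and where a whole thing is asked for, a point or a joint stands for the part that bears it (a point fixed in the world has none). Each returns a list of dicts, best first, with "confidence" (0 to 1); they miss things now and then, are a little off and sometimes report something else, mostly with a low value. They report only what shows in the picture. A call takes as long as a camera call.
- find_in(picture, thing): "extent" ([centre column, centre row, width, height] in pixels, round what is visible of it).
- outline_of(picture, thing): "region" (384x512 bool, what is visible of it) and "extent" ([centre column, centre row, width, height] in pixels, round what is visible of it).
- tip_of(picture, thing): "position" ([column, row] in pixels: a listed point, or the origin of a listed thing).
The state is a dict: "clock": time; "qpos": joint angles; "qd": joint speeds; "joint_efforts": joint torques, N m; "position": TCP position; "tool_rot": TCP orientation; "force": force on the tool from outside, world axes, zero at the start; "moment": the same for the moment, N m; "grip_width": finger opening in m; "finger_force": force on a finger pad.
Only numpy, scipy, OpenCV 4.12 (cv2) and the standard library are available. Lean on these libraries where they do the work, as an engineer would, in place of code of your own. Each camera call takes 0.05 s, during which the arm holds its last target. There are 200 camera calls.

### The job

Tidy the packing bench: put the four loose brown and blue rolls of tape away on the two post stands, brown on the stand that holds brown and blue on the one that holds blue. On each stand slip the full roll over the post first and the part-used one on top of it, so that the opened roll is used up next; stack them flat and neatly in line with the post, set down rather than dropped. Leave the grey roll, the jar of pens, the carton and the tape gun where they are.

Things in the scene. Friction and masses are not known exactly. Their poses are not given: they have to be found in the camera images.
- brown_full: Loose full roll of brown packing tape lying flat on the bench: a ring 118 mm across, 48 mm high, on a card core with a 76 mm hole (wall 21 mm thick). About 0.3 kg. Origin at the centre of the hole, half way up (24 mm above the bench); z is the ring's axis. It can be pinched by its wall from above, one finger in the hole.
- brown_part: Loose part-used roll of brown packing tape lying flat on the bench: a ring 94 mm across, 48 mm high, on a card core with a 76 mm hole (wall 9 mm thick). Same colour as the full brown roll but clearly thinner; about 0.12 kg. Origin at the centre of the hole, half way up (24 mm above the bench); z is the ring's axis. It can be pinched by its wall from above, one finger in the hole.
- brown_stand: Fixed post stand for brown tape: black base 130 mm across, 10 mm thick; steel post 14 mm across (31 mm of room round it in a centred roll), its tip 130 mm up. A full brown roll (118 mm across, 48 mm high) is fixed round it from 10 to 58 mm height: the next roll rests with its underside at 58 mm, the one on that at 106 mm (stack top 154 mm). Origin on the post's axis, under the base; z up.
- blue_full: Loose full roll of blue masking tape lying flat on the bench: a ring 118 mm across, 48 mm high, on a card core with a 76 mm hole (wall 21 mm thick). About 0.3 kg. Origin at the centre of the hole, half way up (24 mm above the bench); z is the ring's axis. It can be pinched by its wall from above, one finger in the hole.
- blue_part: Loose part-used roll of blue masking tape lying flat on the bench: a ring 94 mm across, 48 mm high, on a card core with a 76 mm hole (wall 9 mm thick). Same colour as the full blue roll but clearly thinner; about 0.12 kg. Origin at the centre of the hole, half way up (24 mm above the bench); z is the ring's axis. It can be pinched by its wall from above, one finger in the hole.
- blue_stand: Fixed post stand for blue tape: black base 130 mm across, 10 mm thick; steel post 14 mm across (31 mm of room round it in a centred roll), its tip 130 mm up. A full blue roll (118 mm across, 48 mm high) is fixed round it from 10 to 58 mm height: the next roll rests with its underside at 58 mm, the one on that at 106 mm (stack top 154 mm). Origin on the post's axis, under the base; z up.
- grey_roll: Loose full roll of grey tape that stays where it lies: 118 mm across, 48 mm high, 76 mm hole. Origin at its centre, 24 mm above the bench.
- pen_jar: Glass jar with three marker pens, not to be disturbed: 76 mm across, the glass 105 mm high, the pens up to about 155 mm. Origin at the centre of its underside.
- carton: Small closed cardboard carton, not to be disturbed: 80 mm along its x, 110 mm along its y, 60 mm high. Origin at the centre of its underside.
- tape_gun: Hand tape dispenser with red handle and a clear roll, lying on its side, not to be disturbed: all within 130 mm of its origin, about 60 mm high. Origin on its underside near the middle; x points to its cutter.

How it is judged:
By the outcome, as a careful person would: the job done as asked, in the order asked, and still so for the second after the job is handed in, with the robot touching nothing.
It also fails if it takes over 106 s, if anything falls off the work surface, if the arm or the gripper's body presses on something with over 40 N, if the wrist force passes 120 N, or if a joint passes its speed limit or range.

## Working session

There is one attempt and no reset: what is moved stays moved. The work goes in short steps, Python scripts to look and compute and a shell command to move; the robot and the scene stay as the last step left them, time stands still between calls to the robot, and variables do not carry over. Pictures are saved under pics/ and viewed, at most 14 in all, crops included, and the job is handed in when it is done.

```bash
mkdir -p pics; ls
cat > h.py <<'E'
from workcell import *
import numpy as np, cv2
def w_pts(p, mask):
    v,u=np.nonzero(mask&(p["range_z"]>0)); z=p["range_z"][v,u]
    c=np.c_[(u-p["cx"])/p["fx"]*z,(v-p["cy"])/p["fy"]*z,z]
    return (c-np.array(p["t"]))@np.array(p["R"])
E
python3 - <<'E'
from h import *
s=observe(); print(s["clock"],s["position"],s["tool_rot"])
ims=[]
for n in ["scene","side"]:
    p=grab_frame(n); ims.append(p["image"])
    for t in ["brown_full","brown_part","brown_stand","blue_full","blue_part","blue_stand","grey_roll","pen_jar","carton","tape_gun"]:
        for r in outline_of(p,t)[:3]:
            if r["confidence"]<.3: continue
            X=w_pts(p,r["region"])
            top=np.percentile(X[:,2],97); T=X[abs(X[:,2]-top)<.006]
            c,rad=cv2.minEnclosingCircle(T[:,:2].astype(np.float32))
            print(n,t,round(r["confidence"],2),np.round(r["extent"]),"top",round(top,3),"c",np.round(c,3),"r",round(rad,3),len(T))
cv2.imwrite("pics/a.png",cv2.cvtColor(cv2.resize(np.vstack(ims),(440*1,600)) if 0 else ims[0],cv2.COLOR_RGB2BGR))
cv2.imwrite("pics/b.png",cv2.cvtColor(ims[1],cv2.COLOR_RGB2BGR))
E
```

```text
pics
0.0 [ 6.24667420e-01 -4.98827619e-05  2.30717054e-01] [-3.14042765e+00  1.01677891e-04  1.57077627e+00]
scene brown_full 0.98 [307. 146.  40.  40.] top 0.049 c [0.448 0.233] r 0.061 422
scene brown_part 0.58 [295. 194.  33.  38.] top 0.049 c [0.637 0.13 ] r 0.049 251
scene brown_stand 0.59 [212. 219.  49.  45.] top 0.097 c [ 0.667 -0.13 ] r 0.007 16
scene blue_full 0.94 [103. 198.  46.  38.] top 0.049 c [ 0.503 -0.404] r 0.061 615
scene blue_part 0.93 [365. 154.  33.  30.] top 0.049 c [0.538 0.398] r 0.05 191
scene blue_stand 0.91 [177. 161.  41.  48.] top 0.097 c [ 0.424 -0.185] r 0.007 16
scene grey_roll 0.7 [295. 194.  34.  29.] top 0.049 c [0.636 0.129] r 0.05 253
scene grey_roll 0.56 [235. 166.  39.  35.] top 0.049 c [ 0.469 -0.007] r 0.06 474
scene grey_roll 0.39 [212. 218.  46.  47.] top 0.097 c [ 0.667 -0.13 ] r 0.007 17
scene pen_jar 0.8 [380. 182.  31.  53.] top 0.147 c [0.708 0.349] r 0.033 54
scene carton 0.74 [265. 243.  52.  42.] top 0.062 c [ 0.786 -0.01 ] r 0.065 1018
scene tape_gun 0.9 [125. 254.  64.  66.] top 0.055 c [ 0.723 -0.344] r 0.084 986
side brown_full
[... 166 characters left out ...]
[247. 173.  36.  45.] top 0.097 c [ 0.662 -0.124] r 0.006 14
side blue_full 0.81 [302. 131.  29.  27.] top 0.051 c [ 0.498 -0.406] r 0.061 299
side blue_part 0.87 [260. 335.  39.  45.] top 0.05 c [0.533 0.397] r 0.047 479
side blue_stand 0.8 [320. 169.  37.  44.] top 0.099 c [ 0.42  -0.184] r 0.007 11
side grey_roll 0.57 [302. 211.  43.  36.] top 0.051 c [ 0.468 -0.007] r 0.06 569
side carton 0.8 [200. 195.  40.  41.] top 0.063 c [ 0.781 -0.008] r 0.067 677
side carton 0.74 [237. 133.  45.  28.] top 0.058 c [ 0.721 -0.327] r 0.076 169
side tape_gun 0.7 [322. 169.  40.  42.] top 0.101 c [ 0.418 -0.183] r 0.005 11
side tape_gun 0.64 [238. 132.  45.  31.] top 0.057 c [ 0.69  -0.337] r 0.044 175
```

View pics/a.png

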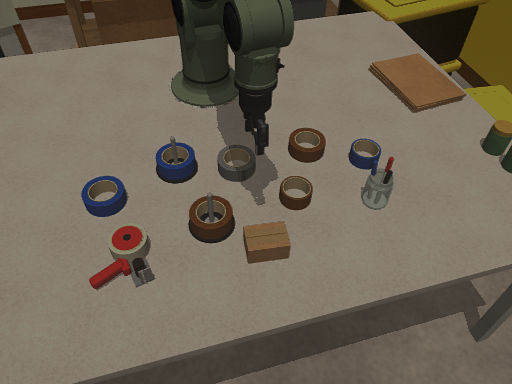

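View pics/b.png

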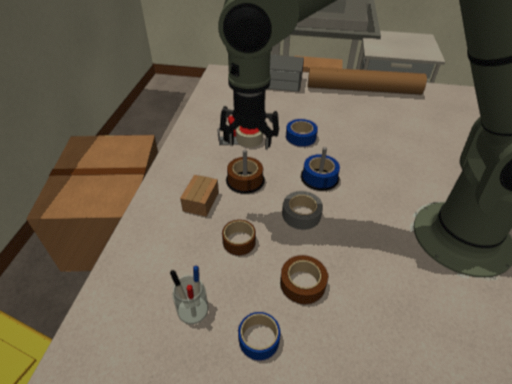

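Scene picture: brown full at (307,146), brown part (295,194), blue full (103,198), blue part (365,154), and the brown and blue stands at (212,219) and (177,161). These match the networks. The side view agrees to within 5 mm. The tool's y is along world +x, so I'll grip every roll on its +x wall. I start with brown_full.

```bash
cat >> h.py <<'E'
from scipy.spatial.transform import Rotation as Ro
from scipy.optimize import least_squares
def wrist(thing, top, guess, r, save=None):
    """ring centre from the wrist camera: enclosing circle of its top face points"""
    s=observe(); p=grab_frame("wrist"); T=np.array(p["T_tool_cam"])
    if save: cv2.imwrite("pics/"+save,cv2.cvtColor(p["image"],cv2.COLOR_RGB2BGR))
    z=p["range_z"]; v,u=np.nonzero(z>0); z=z[v,u]
    c=np.c_[(u-p["cx"])/p["fx"]*z,(v-p["cy"])/p["fy"]*z,z]@T[:3,:3].T+T[:3,3]
    X=Ro.from_euler("xyz",s["tool_rot"]).apply(c)+s["position"]
    k=(abs(X[:,2]-top)<.007)&(np.hypot(*(X[:,:2]-guess).T)<r+.025)
    Y=X[k]; d=Y[:,:2]
    f=cv2.minEnclosingCircle(d.astype(np.float32)) if len(d)>5 else None
    # robust annulus fit: points must lie between the radii .038 and r
    def e(q):
        h=np.hypot(*(d-q).T); return np.maximum(0,h-r)+np.maximum(0,.038-h)
    q=least_squares(e,guess,loss="soft_l1",f_scale=.002).x
    res=[(round(o["confidence"],2),np.round(o["extent"]).tolist()) for o in find_in(p,thing)[:2]]
    print(thing,"n",len(d),"z",Y[:,2].mean().round(4),"encl",np.round(f,4) if 0 else f,"annulus",q.round(4),"bad",np.mean(e(q)>.003).round(3),res)
    print("tcp",np.round(s["position"],4),"rot",np.round(s["tool_rot"],3),"t",s["clock"],"gw",s["grip_width"],"F",np.round(s["force"],1))
    return q,X,p,s
E
python3 -m creep '[[[-1,0.04,-0.0215,0,0,0,0],[-1,0.04,-0.0215,0,0,0,0],[-1,0.04,-0.0215,0,0,0,0],[-1,0.04,-0.0215,0,0,0,0],[-1,0.04,-0.0215,0,0,0,0],[-1,0.033,-0.0215,0,0,0,0],[-1,0,0,0,0,0,0],[-1,0,0,0,0,0,0]]]' 60
python3 - <<'E'
from h import *
wrist("brown_full",.048,[.447,.233],.059,"c.png")
E
```

```text
clock: 1.9
position: [0.4957, 0.2336, 0.2314]
tool_rot: [3.141, -0.0, 1.572]
force: [1.0, -0.8, 0.6]
grip_width: 0.0854
finger_force: 0.0
brown_full n 4308 z 0.0479 encl ((0.44547176361083984, 0.2348475605249405), 0.059404466301202774) annulus [0.4462 0.2351] bad 0.0 [(0.92, [218.0, 165.0, 99.0, 97.0])]
tcp [0.4957 0.2336 0.2314] rot [ 3.141 -0.     1.572] t 1.9 gw 0.08536854538197002 F [ 1.  -0.8  0.6]
```

View pics/c.png

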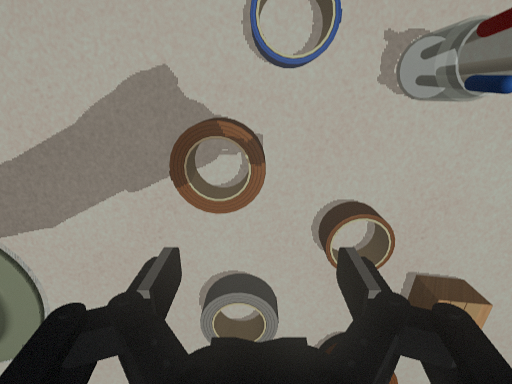

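The wrist view shows brown_full at (218,165), with its centre at (0.446, 0.235) and nothing in the way. I'll lower onto its +x wall and close.

```bash
python3 -m creep '[[[-1,0.0013,-0.0012,0.04,0,0,0],[-1,0,0,0.045,0,0,0],[-1,0,0,0.045,0,0,0],[-1,0,0,0.045,0,0,0],[-1,0,0,0.03,0,0,0],[-1,0,0,0.014,0,0,0],[-1,0,0,0,0,0,0],[0.2,0,0,0,0,0,0],[1,0,0,0,0,0,0],[1,0,0,0,0,0,0]]]' 60
python3 -m creep '[[[1,0,0,0,0,0,0],[1,0,0,0,0,0,0],[1,0,0,0,0,0,0],[1,0,0,0,0,0,0],[1,0,0,0,0,0,0]]]' 60
```

```text
clock: 3.0
position: [0.4956, 0.2345, 0.0137]
tool_rot: [3.14, -0.001, 1.571]
force: [0.4, 0.5, -0.2]
grip_width: 0.0435
finger_force: 0.0
clock: 3.5
position: [0.495, 0.2345, 0.0132]
tool_rot: [3.141, -0.0, 1.571]
force: [-2.9, -1.3, 14.4]
grip_width: 0.021
finger_force: 57.0
```

```bash
python3 -m creep '[[[1,0,0,-0.01,0,0,0],[1,0,0,-0.03,0,0,0],[1,0,0,-0.04,0,0,0],[1,0,0,-0.04,0,0,0],[1,0,0,-0.04,0,0,0],[1,-0.02,0.012,-0.02,0,0,0],[1,-0.04,0.024,0,0,0,0],[1,-0.04,0.024,0,0,0,0],[1,-0.04,0.024,0,0,0,0],[1,-0.04,0.024,0,0,0,0]]]'
python3 -m creep '[[[1,-0.04,0.024,0,0,0,0],[1,-0.04,0.024,0,0,0,0],[1,-0.04,0.024,0,0,0,0],[1,0,0,0,0,0,0],[1,0,0,0,0,0,0]]]'
python3 - <<'E'
from h import *
q,X,p,s=wrist("brown_stand",.058,[.665,-.127],.059,"d.png")
# held roll + post analysis
P=X[(X[:,2]>.085)&(X[:,2]<.138)&(np.hypot(X[:,0]-.665,X[:,1]+.127)<.03)]
print("post",len(P),P.mean(0).round(4) if len(P) else "")
H=X[(X[:,2]>s["position"][2]-.015)&(X[:,2]<s["position"][2]+.05)&(np.hypot(*(X[:,:2]-s["position"][:2]).T)<.13)]
print("held",len(H),H.min(0).round(3),H.max(0).round(3))
E
```

```text
clock: 4.5
position: [0.6033, 0.0525, 0.193]
tool_rot: [3.141, -0.0, 1.571]
force: [0.2, 0.8, -3.8]
grip_width: 0.0208
finger_force: 58.8
clock: 5.0
position: [0.6745, -0.0669, 0.1921]
tool_rot: [-3.141, -0.0, 1.569]
force: [-0.1, 1.3, -3.2]
grip_width: 0.0212
finger_force: 58.9
brown_stand n 1466 z 0.0579 encl ((0.6636012196540833, -0.12790796160697937), 0.058856889605522156) annulus [ 0.6636 -0.1282] bad 0.0 [(0.59, [249.0, 210.0, 104.0, 90.0])]
tcp [ 0.6745 -0.0669  0.1921] rot [-3.141 -0.     1.569] t 5.0 gw 0.02118030038040642 F [-0.1  1.3 -3.2]
post 0 
held 31991 [ 0.567 -0.125  0.178] [ 0.718 -0.007  0.242]
```

View pics/d.png

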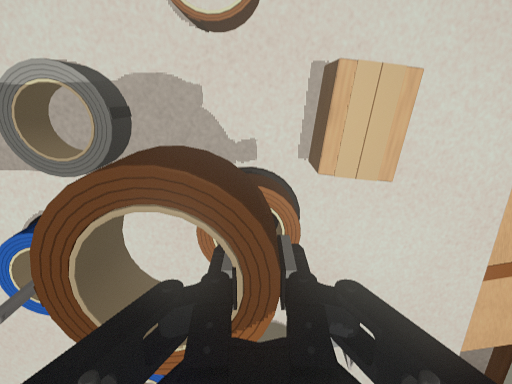

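The roll is held flat; the wrist view shows the stand behind it at (270,210). Next: the offset and tilt of the held roll.

```bash
cat >> h.py <<'E'
def held(thing, r, X, s, col):
    """offset (centre - TCP) and tilt of the held ring from its top face"""
    P=np.array(s["position"]); top=P[2]-.0125+.048; g=P[:2]-[(r+.038)/2,0]
    D=X-P; h=np.hypot(*(X[:,:2]-g).T)
    k=(abs(X[:,2]-top)<.008)&(h>.034)&(h<r+.005)&(D[:,0]<-.02)
    Y=X[k]; d=Y[:,:2]
    A=np.c_[d-g,np.ones(len(d))]; pl=np.linalg.lstsq(A,Y[:,2],rcond=None)[0]
    def e(q):
        h=np.hypot(*(d-q).T); return np.maximum(0,h-r)+np.maximum(0,.038-h)
    q=least_squares(e,g,loss="soft_l1",f_scale=.002).x
    print("held",thing,len(d),"offset",(q-P[:2]).round(4),"top",pl[2].round(4),"slope xy deg",np.degrees(pl[:2]).round(1),"bad",np.mean(e(q)>.002).round(3))
E
python3 - <<'E'
from h import *
q,X,p,s=wrist("brown_stand",.058,[.665,-.127],.059)
held("brown_full",.059,X,s,None)
E
```

```text
brown_stand n 1414 z 0.058 encl ((0.6635339856147766, -0.1280355006456375), 0.05875680223107338) annulus [ 0.6636 -0.1284] bad 0.0 [(0.87, [250.0, 215.0, 103.0, 96.0])]
tcp [ 0.6744 -0.0648  0.1925] rot [-3.141e+00 -1.000e-03  1.572e+00] t 5.1 gw 0.021037885498857822 F [-0.1  0.3 -3.9]
held brown_full 14643 offset [-0.0466  0.0008] top 0.2266 slope xy deg [-0.1  0.4] bad 0.0
```

```bash
python3 -m creep '[[[1,-0.016,0.0093,0,0,0,0],[1,-0.016,0.0093,0,0,0,0],[1,-0.016,0.0093,0,0,0,0],[1,-0.016,0.0093,0,0,0,0],[1,0,0,0,0,0,0],[1,0,0,0,0,0,0]]]'
python3 - <<'E'
from h import *
q,X,p,s=wrist("brown_stand",.058,[.665,-.127],.059,"e.png")
held("brown_full",.059,X,s,None)
E
```

```text
clock: 5.8
position: [0.7118, -0.1289, 0.1923]
tool_rot: [-3.141, -0.0, 1.571]
force: [-0.3, 0.6, -4.0]
grip_width: 0.021
finger_force: 59.0
brown_stand n 2425 z 0.058 encl ((0.6631925106048584, -0.1280050426721573), 0.059218764305114746) annulus [ 0.6632 -0.1284] bad 0.0 [(0.92, [220.0, 172.0, 102.0, 115.0])]
tcp [ 0.7118 -0.1289  0.1923] rot [-3.141 -0.     1.571] t 5.8 gw 0.020985589691203597 F [-0.3  0.6 -4. ]
held brown_full 14632 offset [-0.0466  0.0008] top 0.2264 slope xy deg [-0.1  0.4] bad 0.0
```

View pics/e.png

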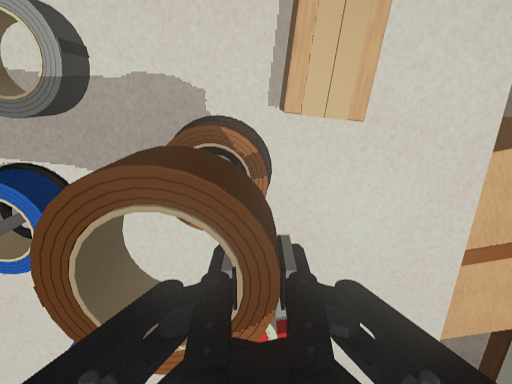

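The numbers line up: the stand centre is (0.663, -0.128) and the held roll's centre is about (0.664, -0.128). I'll lower, softly at the end.

```bash
python3 -m creep '[[[1,0,0,0.025,0,0,0],[1,0,0,0.03,0,0,0],[1,0,0,0.03,0,0,0],[1,0,0,0.02,0,0,0],[1,0,0,0.007,0,0,0],[1,0,0,0.003,0,0,0],[1,0,0,0.002,0,0,0],[1,0,0,0.001,0,0,0],[1,0,0,0,0,0,0]]]'
python3 -m creep '[[[1,0,0,0.001,0,0,0],[1,0,0,0.001,0,0,0],[1,0,0,0,0,0,0]]]'
python3 - <<'E'
from h import *
q,X,p,s=wrist("brown_stand",.106,[.664,-.128],.059)
E
```

```text
clock: 6.8
position: [0.7123, -0.1298, 0.0751]
tool_rot: [3.141, 0.0, 1.571]
force: [-0.6, -0.7, -2.9]
grip_width: 0.0213
finger_force: 59.1
clock: 7.1
position: [0.712, -0.1298, 0.0723]
tool_rot: [-3.142, 0.0, 1.571]
force: [-0.2, 0.1, -3.9]
grip_width: 0.0209
finger_force: 59.1
brown_stand n 23257 z 0.1066 encl ((0.6711386442184448, -0.13109536468982697), 0.06657881289720535) annulus [ 0.6655 -0.1306] bad 0.039 []
tcp [ 0.712  -0.1298  0.0723] rot [-3.142  0.     1.571] t 7.1 gw 0.020888737989099196 F [-0.2  0.1 -3.9]
```

```bash
python3 -m creep '[[[1,0.0015,-0.0012,0,0,0,0],[1,0,0,0.0006,0,0,0],[1,0,0,0.0006,0,0,0],[1,0,0,0,0,0,0]]]'
```

```text
clock: 7.6
position: [0.7114, -0.1283, 0.0716]
tool_rot: [3.14, 0.0, 1.571]
force: [5.3, -2.2, -0.2]
grip_width: 0.0209
finger_force: 64.1
```

```bash
python3 -m creep '[[[0.4,0,0,0,0,0,0],[0.25,0,0,0,0,0,0],[0.1,0,0,0,0,0,0],[0.1,0,0,0,0,0,0],[0.1,0,0,0,0,0,0]]]' 60
python3 - <<'E'
from h import *
wrist("brown_stand",.106,[.664,-.128],.059,"f.png")
E
```

```text
clock: 8.1
position: [0.7192, -0.1282, 0.0722]
tool_rot: [3.123, 0.001, 1.572]
force: [66.0, -8.8, -39.5]
grip_width: 0.0375
finger_force: 32.3
brown_stand n 24075 z 0.1059 encl ((0.6759198904037476, -0.12784066796302795), 0.07219673693180084) annulus [ 0.6658 -0.1293] bad 0.063 [(0.9, [189.0, 213.0, 157.0, 174.0])]
tcp [ 0.7192 -0.1282  0.0722] rot [3.123e+00 1.000e-03 1.572e+00] t 8.1 gw 0.037472675731882184 F [ 66.   -8.8 -39.5]
```

View pics/f.png

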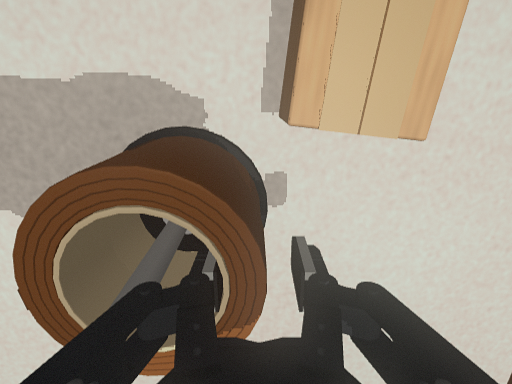

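The view shows the inner finger's linkage against the post at (170,260). I need a smaller opening, so I'll ease the fingers back before lifting.

```bash
python3 -m creep '[[[0.28,0,0,0,0,0,0],[0.34,0,0,0,0,0,0],[0.34,0,0,0,0,0,0]]]' 20
```

```text
clock: 8.5
position: [0.7147, -0.1279, 0.0723]
tool_rot: [3.133, 0.0, 1.571]
force: [28.2, -2.8, -10.9]
grip_width: 0.0281
finger_force: 13.8
```

```bash
python3 -m creep '[[[0.38,0,0.0025,0,0,0,0],[0.38,0,0.001,0,0,0,0],[0.38,0,0,0,0,0,0]]]' 20
python3 - <<'E'
from h import *
wrist("brown_stand",.106,[.664,-.128],.059)
E
```

```text
clock: 8.8
position: [0.7142, -0.128, 0.0712]
tool_rot: [-3.141, -0.0, 1.571]
force: [0.2, 0.7, 3.0]
grip_width: 0.0263
finger_force: 2.0
brown_stand n 23339 z 0.1059 encl ((0.6756325960159302, -0.12684062123298645), 0.07140551507472992) annulus [ 0.6666 -0.1292] bad 0.058 [(0.91, [198.0, 211.0, 157.0, 175.0])]
tcp [ 0.7142 -0.128   0.0712] rot [-3.141 -0.     1.571] t 8.8 gw 0.02630899994194919 F [0.2 0.7 3. ]
```

```bash
python3 -m creep '[[[0.38,0,0,-0.005,0,0,0],[0.38,0,0,-0.015,0,0,0],[0.38,0,0,-0.03,0,0,0],[0.38,0,0,-0.04,0,0,0],[0.38,0,0,-0.04,0,0,0],[-1,0,0,0,0,0,0],[-1,0,0,0,0,0,0]]]' 60
python3 - <<'E'
from h import *
wrist("brown_stand",.106,[.664,-.128],.059,"g.png")
E
```

```text
clock: 9.6
position: [0.7146, -0.1284, 0.2031]
tool_rot: [3.139, 0.0, 1.571]
force: [-0.2, -0.8, -0.4]
grip_width: 0.0544
finger_force: 0.0
brown_stand n 7332 z 0.1059 encl ((0.6642727851867676, -0.12742437422275543), 0.05954015627503395) annulus [ 0.6649 -0.128 ] bad 0.011 [(0.85, [223.0, 161.0, 89.0, 98.0])]
tcp [ 0.7146 -0.1284  0.2031] rot [3.139 0.    1.571] t 9.6 gw 0.05435455876300896 F [-0.2 -0.8 -0.4]
```

View pics/g.png

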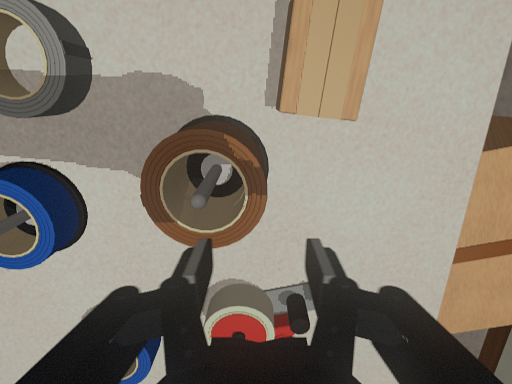

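The full brown roll sits round the post, centred to about 1 mm (roll at (205,188) in the picture). Next is brown_part.

```bash
python3 -m creep '[[[-1,0.043,-0.0062,0,0,0,0],[-1,0.043,-0.0062,0,0,0,0],[-1,0.043,-0.0062,0,0,0,0],[-1,0.043,-0.0062,0,0,0,0],[-1,0.043,-0.0062,0,0,0,0],[-1,0.043,-0.0062,0,0,0,0],[-1,0,0,0,0,0,0],[-1,0,0,0,0,0,0]]]' 60
python3 - <<'E'
from h import *
wrist("brown_part",.048,[.635,.129],.047)
E
```

```text
clock: 10.5
position: [0.6764, 0.1307, 0.2002]
tool_rot: [-3.14, 0.0, 1.573]
force: [0.1, -0.8, 0.5]
grip_width: 0.0856
finger_force: 0.0
brown_part n 2072 z 0.0475 encl ((0.6333135366439819, 0.12910516560077667), 0.04740999639034271) annulus [0.6334 0.1298] bad 0.0 [(0.98, [221.0, 173.0, 85.0, 88.0])]
tcp [0.6764 0.1307 0.2002] rot [-3.14   0.     1.573] t 10.5 gw 0.08557240748445645 F [ 0.1 -0.8  0.5]
```

```bash
python3 -m creep '[[[-1,-0.001,0,0.04,0,0,0],[-1,0,0,0.045,0,0,0],[-1,0,0,0.045,0,0,0],[-1,0,0,0.035,0,0,0],[-1,0,0,0.019,0,0,0],[-1,0,0,0,0,0,0],[0.2,0,0,0,0,0,0],[1,0,0,0,0,0,0],[1,0,0,0,0,0,0],[1,0,0,0,0,0,0]]]' 40
python3 -m creep '[[[1,0,0,0,0,0,0],[1,0,0,0,0,0,0],[1,0,0,0,0,0,0],[1,0,0,-0.01,0,0,0],[1,0,0,-0.04,0,0,0],[1,0,0,-0.045,0,0,0],[1,0,0,-0.045,0,0,0],[1,0,0,-0.045,0,0,0],[1,0,0,-0.02,0,0,0],[1,0,0,0,0,0,0]]]' 40
python3 - <<'E'
from h import *
q,X,p,s=wrist("brown_part",.048,[.635,.129],.047,"h.png")
held("brown_part",.047,X,s,None)
E
```

```text
clock: 11.6
position: [0.6777, 0.1289, 0.0183]
tool_rot: [3.14, -0.0, 1.571]
force: [-0.0, -0.1, -0.8]
grip_width: 0.0282
finger_force: 0.0
clock: 12.6
position: [0.6784, 0.129, 0.2264]
tool_rot: [3.136, -0.001, 1.571]
force: [0.6, 0.7, -1.6]
grip_width: 0.0099
finger_force: 38.3
brown_part n 0 z nan encl None annulus [0.635 0.129] bad nan [(0.95, [172.0, 258.0, 194.0, 191.0])]
tcp [0.6784 0.129  0.2264] rot [ 3.136e+00 -1.000e-03  1.571e+00] t 12.6 gw 0.009893190355477642 F [ 0.6  0.7 -1.6]
held brown_part 4656 offset [-0.0406  0.0006] top 0.2563 slope xy deg [0.1 0.1] bad 0.0h.py:24: RuntimeWarning: Mean of empty slice.
  print(thing,"n",len(d),"z",Y[:,2].mean().round(4),"encl",np.round(f,4) if 0 else f,"annulus",q.round(4),"bad",np.mean(e(q)>.003).round(3),res)
  ret = ret.dtype.type(ret / rcount)
  return _methods._mean(a, axis=axis, dtype=dtype,
```

View pics/h.png

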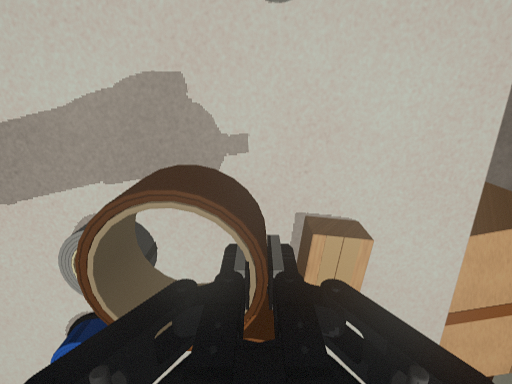

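brown_part is held flat at (172,258), underside at 0.208. I'll carry it over the post.

```bash
python3 -m creep '[[[1,-0.043,0.0045,0,0,0,0],[1,-0.043,0.0045,0,0,0,0],[1,-0.043,0.0045,0,0,0,0],[1,-0.043,0.0045,0,0,0,0],[1,-0.043,0.0045,0,0,0,0],[1,-0.0424,0.0045,0,0,0,0],[1,0,0,0,0,0,0],[1,0,0,0,0,0,0]]]'
python3 - <<'E'
from h import *
q,X,p,s=wrist("brown_stand",.106,[.664,-.128],.059)
held("brown_part",.047,X,s,None)
E
```

```text
clock: 13.5
position: [0.7033, -0.1296, 0.2203]
tool_rot: [-3.139, -0.0, 1.569]
force: [0.4, 0.4, -0.8]
grip_width: 0.0097
finger_force: 38.5
brown_stand n 4530 z 0.1061 encl ((0.6648226380348206, -0.12741661071777344), 0.05903321132063866) annulus [ 0.6649 -0.1276] bad 0.0 [(0.62, [234.0, 152.0, 89.0, 80.0]), (0.21, [53.0, 209.0, 102.0, 100.0])]
tcp [ 0.7033 -0.1296  0.2203] rot [-3.139 -0.     1.569] t 13.5 gw 0.0096838542082536 F [ 0.4  0.4 -0.8]
held brown_part 4730 offset [-0.0405  0.0008] top 0.2504 slope xy deg [-0.3  0.3] bad 0.0
```

```bash
python3 -m creep '[[[1,0.0012,0.0028,0,0,0,0],[1,0,0,0.025,0,0,0],[1,0,0,0.03,0,0,0],[1,0,0,0.025,0,0,0],[1,0,0,0.009,0,0,0],[1,0,0,0.003,0,0,0],[1,0,0,0,0,0,0],[1,0,0,0,0,0,0]]]'
python3 - <<'E'
from h import *
q,X,p,s=wrist("brown_stand",.106,[.664,-.128],.059)
held("brown_part",.047,X,s,None)
E
```

```text
clock: 14.4
position: [0.7076, -0.1273, 0.1315]
tool_rot: [3.14, 0.0, 1.571]
force: [0.6, -0.1, -1.9]
grip_width: 0.0094
finger_force: 38.5
brown_stand n 5801 z 0.1056 encl ((0.6673119068145752, -0.12053247541189194), 0.05798884481191635) annulus [ 0.6654 -0.1284] bad 0.034 [(0.98, [221.0, 188.0, 110.0, 133.0]), (0.18, [28.0, 61.0, 53.0, 119.0])]
tcp [ 0.7076 -0.1273  0.1315] rot [3.14  0.    1.571] t 14.4 gw 0.009408825736452305 F [ 0.6 -0.1 -1.9]
held brown_part 4681 offset [-0.0406  0.0007] top 0.1615 slope xy deg [-0.   0.1] bad 0.0
```

```bash
python3 -m creep '[[[1,-0.001,-0.0012,0.002,0,0,0],[1,0,0,0.002,0,0,0],[1,0,0,0.001,0,0,0],[1,0,0,0.001,0,0,0],[1,0,0,0.0007,0,0,0],[1,0,0,0,0,0,0]]]'
```

```text
clock: 15.1
position: [0.7057, -0.1284, 0.1238]
tool_rot: [3.141, -0.0, 1.571]
force: [-2.9, 0.9, 4.9]
grip_width: 0.0099
finger_force: 39.0
```

```bash
python3 -m creep '[[[1,0,0,0.0006,0,0,0],[1,0,0,0.0006,0,0,0],[1,0,0,0,0,0,0]]]'
```

```text
clock: 15.4
position: [0.706, -0.1284, 0.1237]
tool_rot: [3.141, 0.0, 1.571]
force: [-6.0, 1.7, 16.1]
grip_width: 0.0093
finger_force: 40.5
```

```bash
python3 -m creep '[[[1,0,0,-0.0008,0,0,0],[0.7,0,0,0,0,0,0],[0.6,0,0,0,0,0,0],[0.5,0,0,0,0,0,0],[0.5,0,0,0,0,0,0]]]' 20
python3 -m creep '[[[0.5,0,0,-0.005,0,0,0],[0.5,0,0,-0.02,0,0,0],[0.5,0,0,-0.04,0,0,0],[0.5,0,0,-0.04,0,0,0],[-1,0,0,0,0,0,0],[-1,0,0,0,0,0,0]]]' 60
python3 - <<'E'
from h import *
wrist("brown_stand",.154,[.664,-.128],.047,"i.png")
E
```

```text
clock: 15.9
position: [0.7056, -0.1284, 0.1228]
tool_rot: [-3.141, -0.0, 1.571]
force: [-0.6, -0.4, 0.3]
grip_width: 0.0214
finger_force: 0.0
clock: 16.5
position: [0.7061, -0.1285, 0.2292]
tool_rot: [3.14, 0.0, 1.571]
force: [0.6, -1.1, -1.5]
grip_width: 0.0496
finger_force: 0.0
brown_stand n 3383 z 0.1535 encl ((0.6641650795936584, -0.12820808589458466), 0.04759998619556427) annulus [ 0.6648 -0.1274] bad 0.0 [(0.63, [54.0, 58.0, 109.0, 114.0]), (0.62, [234.0, 156.0, 83.0, 90.0])]
tcp [ 0.7061 -0.1285  0.2292] rot [3.14  0.    1.571] t 16.5 gw 0.049648433382029275 F [ 0.6 -1.1 -1.5]
```

View pics/i.png

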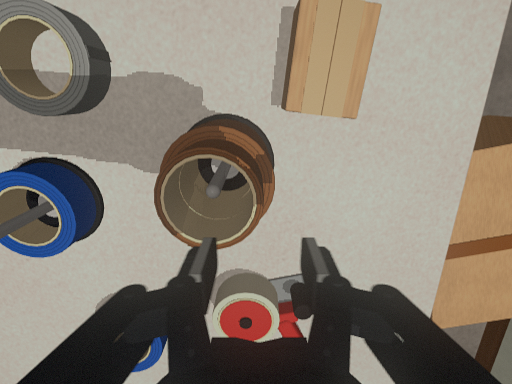

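The brown stack is neat and in line with its post (at (210,190)). Next is blue_full.

```bash
python3 -m creep '[[[-1,-0.0395,-0.0224,0,0,0,0],[-1,-0.0395,-0.0224,0,0,0,0],[-1,-0.0395,-0.0224,0,0,0,0],[-1,-0.0395,-0.0224,0,0,0,0],[-1,-0.0395,-0.0224,0,0,0,0],[-1,-0.0395,-0.0224,0,0,0,0],[-1,-0.0395,-0.0224,0,0,0,0],[-1,0,0,0,0,0,0],[-1,0,0,0,0,0,0]]]' 60
python3 - <<'E'
from h import *
wrist("blue_full",.048,[.501,-.405],.059)
E
```

```text
clock: 17.5
position: [0.5479, -0.4056, 0.2269]
tool_rot: [-3.14, -0.001, 1.569]
force: [0.9, 0.0, -0.4]
grip_width: 0.0853
finger_force: 0.0
blue_full n 4408 z 0.0479 encl ((0.4989161789417267, -0.4049457609653473), 0.05947163701057434) annulus [ 0.4996 -0.4046] bad 0.0 [(0.81, [216.0, 165.0, 98.0, 99.0])]
tcp [ 0.5479 -0.4056  0.2269] rot [-3.140e+00 -1.000e-03  1.569e+00] t 17.5 gw 0.08530834519702835 F [ 0.9  0.  -0.4]
```

```bash
python3 -m creep '[[[-1,0.001,0,0.04,0,0,0],[-1,0,0,0.045,0,0,0],[-1,0,0,0.045,0,0,0],[-1,0,0,0.045,0,0,0],[-1,0,0,0.026,0,0,0],[-1,0,0,0.01,0,0,0],[0.2,0,0,0,0,0,0],[1,0,0,0,0,0,0],[1,0,0,0,0,0,0],[1,0,0,0,0,0,0]]]' 60
python3 -m creep '[[[1,0,0,0,0,0,0],[1,0,0,0,0,0,0],[1,0,0,0,0,0,0],[1,0,0,-0.01,0,0,0],[1,0,0,-0.04,0,0,0],[1,0,0,-0.045,0,0,0],[1,0,0,-0.045,0,0,0],[1,0,0,-0.045,0,0,0],[1,0,0,0,0,0,0],[1,0,0,0,0,0,0]]]'
python3 - <<'E'
from h import *
q,X,p,s=wrist("blue_stand",.058,[.423,-.184],.059)
held("blue_full",.059,X,s,None)
E
```

```text
clock: 18.6
position: [0.5495, -0.4043, 0.0185]
tool_rot: [3.14, 0.001, 1.571]
force: [-9.2, 0.6, 7.1]
grip_width: 0.028
finger_force: 5.1
clock: 19.6
position: [0.5491, -0.404, 0.2033]
tool_rot: [3.14, 0.001, 1.571]
force: [-0.6, 0.2, -3.6]
grip_width: 0.021
finger_force: 57.5
blue_stand n 444 z 0.0567 encl ((0.4219619333744049, -0.2372836023569107), 0.027564525604248047) annulus [ 0.4202 -0.1854] bad 0.0 [(0.8, [135.0, 15.0, 96.0, 27.0]), (0.17, [421.0, 149.0, 178.0, 136.0])]
tcp [ 0.5491 -0.404   0.2033] rot [3.140e+00 1.000e-03 1.571e+00] t 19.6 gw 0.02103163194724974 F [-0.6  0.2 -3.6]
held blue_full 12564 offset [-0.0466  0.0002] top 0.2327 slope xy deg [ 0.2 -0. ] bad 0.0
```

```bash
python3 -m creep '[[[1,0.0365,-0.0134,0,0,0,0],[1,0.0365,-0.0134,0,0,0,0],[1,0.0365,-0.0134,0,0,0,0],[1,0.0365,-0.0134,0,0,0,0],[1,0.0365,-0.0134,0,0,0,0],[1,0.0365,-0.0134,0,0,0,0],[1,0,0,0,0,0,0],[1,0,0,0,0,0,0]]]'
python3 - <<'E'
from h import *
q,X,p,s=wrist("blue_stand",.058,[.421,-.185],.059)
held("blue_full",.059,X,s,None)
E
```

```text
clock: 20.5
position: [0.468, -0.1843, 0.2013]
tool_rot: [-3.14, -0.0, 1.572]
force: [1.1, -0.3, -3.5]
grip_width: 0.021
finger_force: 60.9
blue_stand n 2314 z 0.058 encl ((0.4191303253173828, -0.18441815674304962), 0.05918622761964798) annulus [ 0.4192 -0.1847] bad 0.0 [(0.91, [222.0, 170.0, 101.0, 111.0])]
tcp [ 0.468  -0.1843  0.2013] rot [-3.14  -0.     1.572] t 20.5 gw 0.020959294713891456 F [ 1.1 -0.3 -3.5]
held blue_full 12729 offset [-0.0466  0.0005] top 0.231 slope xy deg [-0.   0.1] bad 0.0
```

```bash
python3 -m creep '[[[1,-0.0007,-0.001,0,0,0,0],[1,0,0,0.025,0,0,0],[1,0,0,0.035,0,0,0],[1,0,0,0.03,0,0,0],[1,0,0,0.02,0,0,0],[1,0,0,0.005,0,0,0],[1,0,0,0.003,0,0,0],[1,0,0,0,0,0,0],[1,0,0,0,0,0,0]]]'
python3 - <<'E'
from h import *
q,X,p,s=wrist("blue_stand",.058,[.421,-.185],.059)
held("blue_full",.059,X,s,None)
E
```

```text
clock: 21.5
position: [0.468, -0.1859, 0.0849]
tool_rot: [3.14, 0.0, 1.571]
force: [0.5, 0.1, -2.7]
grip_width: 0.021
finger_force: 61.0
blue_stand n 1915 z 0.0568 encl ((0.4230160117149353, -0.1766064465045929), 0.05375455319881439) annulus [ 0.4195 -0.1856] bad 0.091 [(0.56, [201.0, 211.0, 150.0, 176.0])]
tcp [ 0.468  -0.1859  0.0849] rot [3.14  0.    1.571] t 21.5 gw 0.02098374592822956 F [ 0.5  0.1 -2.7]
held blue_full 12646 offset [-0.0467  0.0006] top 0.1144 slope xy deg [0.1 0. ] bad 0.0
```

Underside at 0.066, so 8 mm to go; I'll correct by (-0.001, +0.0008) on the way.

```bash
python3 -m creep '[[[1,0.0008,-0.001,0.002,0,0,0],[1,0,0,0.002,0,0,0],[1,0,0,0.002,0,0,0],[1,0,0,0.001,0,0,0],[1,0,0,0.0005,0,0,0],[1,0,0,0,0,0,0]]]'
```

```text
clock: 22.2
position: [0.4668, -0.1849, 0.0766]
tool_rot: [3.141, 0.0, 1.571]
force: [2.8, 0.2, -1.2]
grip_width: 0.0213
finger_force: 62.8
```

```bash
python3 -m creep '[[[1,0,0,0.0006,0,0,0],[1,0,0,0,0,0,0],[0.46,0,0,0,0,0,0],[0.42,0,0,0,0,0,0],[0.42,0,0,0,0,0,0]]]' 20
```

```text
clock: 22.7
position: [0.4681, -0.1849, 0.0765]
tool_rot: [3.139, 0.001, 1.571]
force: [8.0, 0.7, 4.7]
grip_width: 0.0244
finger_force: 4.6
```

```bash
python3 -m creep '[[[0.42,0,0.0015,0,0,0,0],[0.42,0,0,0,0,0,0]]]' 20
python3 -m creep '[[[0.42,0,0,-0.003,0,0,0],[0.42,0,0,-0.005,0,0,0]]]' 20
```

```text
clock: 22.9
position: [0.4684, -0.1849, 0.0762]
tool_rot: [3.141, 0.0, 1.571]
force: [2.1, 1.0, 5.0]
grip_width: 0.0248
finger_force: 3.2
clock: 23.1
position: [0.4675, -0.1848, 0.0839]
tool_rot: [-3.14, -0.0, 1.571]
force: [-0.1, 0.8, -0.7]
grip_width: 0.0248
finger_force: 0.0
```

```bash
python3 -m creep '[[[0.42,0,0,-0.02,0,0,0],[0.42,0,0,-0.04,0,0,0],[0.42,0,0,-0.045,0,0,0],[0.42,0,0,-0.04,0,0,0],[-1,0,0,0,0,0,0],[-1,0,0,0,0,0,0]]]' 20
python3 - <<'E'
from h import *
wrist("blue_stand",.106,[.42,-.185],.059)
E
python3 -m creep '[[[-1,0.042,0.008,0,0,0,0],[-1,0.042,0.008,0,0,0,0],[-1,0.042,0.008,0,0,0,0],[-1,0.042,0.008,0,0,0,0],[-1,0.042,0.008,0,0,0,0],[-1,0.042,0.008,0,0,0,0],[-1,0.042,0.008,0,0,0,0]]]' 40
python3 -m creep '[[[-1,0.042,0.008,0,0,0,0],[-1,0.042,0.008,0,0,0,0],[-1,0.042,0.008,0,0,0,0],[-1,0.042,0.008,0,0,0,0],[-1,0.042,0.008,0,0,0,0],[-1,0.042,0.008,0,0,0,0],[-1,0.036,0.008,0,0,0,0],[-1,0,0,0,0,0,0],[-1,0,0,0,0,0,0]]]' 40
python3 - <<'E'
from h import *
wrist("blue_part",.048,[.535,.3975],.047)
E
```

```text
clock: 23.7
position: [0.468, -0.1849, 0.2298]
tool_rot: [3.14, 0.001, 1.571]
force: [-0.6, -0.3, -1.0]
grip_width: 0.0532
finger_force: 0.0
blue_stand n 6229 z 0.1059 encl ((0.42004159092903137, -0.18489742279052734), 0.05957042798399925) annulus [ 0.4202 -0.1847] bad 0.01 [(0.98, [227.0, 158.0, 85.0, 91.0])]
tcp [ 0.468  -0.1849  0.2298] rot [3.140e+00 1.000e-03 1.571e+00] t 23.7 gw 0.05315534545057947 F [-0.6 -0.3 -1. ]
clock: 24.5
position: [0.5235, 0.1108, 0.2277]
tool_rot: [-3.139, 0.001, 1.571]
force: [1.0, -0.7, -0.1]
grip_width: 0.0852
finger_force: 0.0
clock: 25.4
position: [0.5793, 0.3973, 0.2268]
tool_rot: [-3.139, 0.002, 1.572]
force: [0.4, -0.5, 0.3]
grip_width: 0.0857
finger_force: 0.0
blue_part n 1751 z 0.0476 encl ((0.5341117978096008, 0.39922595024108887), 0.04695388302206993) annulus [0.5341 0.3994] bad 0.0 [(0.69, [222.0, 166.0, 79.0, 76.0])]
tcp [0.5793 0.3973 0.2268] rot [-3.139e+00  2.000e-03  1.572e+00] t 25.4 gw 0.08574668200760834 F [ 0.4 -0.5  0.3]
```

```bash
python3 -m creep '[[[-1,0.0025,-0.003,0.04,0,0,0],[-1,0,0,0.045,0,0,0],[-1,0,0,0.045,0,0,0],[-1,0,0,0.045,0,0,0],[-1,0,0,0.024,0,0,0],[-1,0,0,0.01,0,0,0],[0.2,0,0,0,0,0,0],[1,0,0,0,0,0,0],[1,0,0,0,0,0,0],[1,0,0,0,0,0,0]]]' 40
python3 -m creep '[[[1,0,0,0,0,0,0],[1,0,0,0,0,0,0],[1,0,0,0,0,0,0],[1,0,0,-0.01,0,0,0],[1,0,0,-0.04,0,0,0],[1,0,0,-0.045,0,0,0],[1,0,0,-0.045,0,0,0],[1,0,0,-0.045,0,0,0],[1,0,0,-0.02,0,0,0],[1,0,0,0,0,0,0]]]' 40
python3 - <<'E'
from h import *
q,X,p,s=wrist("blue_part",.25,[.535,.399],.047)
held("blue_part",.047,X,s,None)
E
```

```text
clock: 26.5
position: [0.5776, 0.4, 0.0214]
tool_rot: [3.14, -0.001, 1.571]
force: [-0.3, -0.3, 0.1]
grip_width: 0.0284
finger_force: 0.0
clock: 27.5
position: [0.578, 0.4005, 0.2292]
tool_rot: [3.137, -0.003, 1.571]
force: [-0.6, -0.1, -1.7]
grip_width: 0.0075
finger_force: 36.4
blue_part n 8664 z 0.2536 encl ((0.5432868599891663, 0.401540070772171), 0.053600769490003586) annulus [0.5381 0.4002] bad 0.06 [(0.78, [175.0, 249.0, 189.0, 163.0])]
tcp [0.578  0.4005 0.2292] rot [ 3.137e+00 -3.000e-03  1.571e+00] t 27.5 gw 0.00751044002121695 F [-0.6 -0.1 -1.7]
held blue_part 819 offset [-0.0403 -0.0003] top 0.2571 slope xy deg [0.1 0. ] bad 0.0
```

The opening (7.5 mm) and ring height look different this time, so I'll look at the hold.

```bash
sed -i 's/P\[2\]-.0125+.048;/P[2]+dz;/; s/X, s, col):/X, s, col, dz=.0355, tol=.008):/; s/top)<.008/top)<tol/' h.py
python3 - <<'E'
from h import *
q,X,p,s=wrist("blue_part",.25,[.535,.399],.047,"j.png")
held("blue_part",.047,X,s,None,.025,.006)
E
```

```text
blue_part n 8835 z 0.2509 encl ((0.5422679781913757, 0.3992529511451721), 0.0536954328417778) annulus [0.5368 0.3992] bad 0.065 [(0.59, [177.0, 249.0, 187.0, 164.0])]
tcp [0.5768 0.3995 0.2249] rot [3.142 0.    1.571] t 27.6 gw 0.007855182070906052 F [-1.2 -0.3 -1.8]
held blue_part 5423 offset [-0.0403  0.0001] top 0.25 slope xy deg [-1.3  1.8] bad 0.0
```

View pics/j.png

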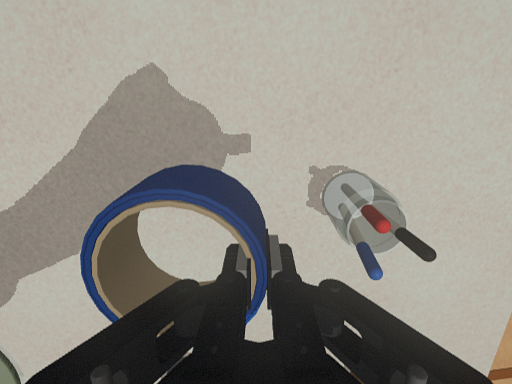

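It is held by the upper wall, nearly level (1–2°), jar clear. I'll carry it to the blue stand.

```bash
python3 -m creep '[[[1,-0.0418,-0.0083,0,0,0,0],[1,-0.0418,-0.0083,0,0,0,0],[1,-0.0418,-0.0083,0,0,0,0],[1,-0.0418,-0.0083,0,0,0,0],[1,-0.0418,-0.0083,0,0,0,0],[1,-0.0418,-0.0083,0,0,0,0],[1,-0.0418,-0.0083,0,0,0,0]]]' 60
python3 -m creep '[[[1,-0.0418,-0.0083,0,0,0,0],[1,-0.0418,-0.0083,0,0,0,0],[1,-0.0418,-0.0083,0,0,0,0],[1,-0.0418,-0.0083,0,0,0,0],[1,-0.0418,-0.0083,0,0,0,0],[1,-0.0418,-0.0083,0,0,0,0],[1,-0.0418,-0.0083,0,0,0,0],[1,0,0,0,0,0,0],[1,0,0,0,0,0,0]]]'
python3 - <<'E'
from h import *
q,X,p,s=wrist("blue_stand",.106,[.42,-.185],.059)
held("blue_part",.047,X,s,None,.026,.008)
E
```

```text
clock: 28.4
position: [0.5178, 0.1053, 0.2239]
tool_rot: [-3.14, 0.0, 1.571]
force: [2.2, -0.1, -1.1]
grip_width: 0.0073
finger_force: 56.2
clock: 29.3
position: [0.4601, -0.1861, 0.224]
tool_rot: [-3.14, -0.001, 1.569]
force: [0.2, 0.1, -1.9]
grip_width: 0.0077
finger_force: 56.2
blue_stand n 4483 z 0.1061 encl ((0.4195433557033539, -0.18435421586036682), 0.05972926318645477) annulus [ 0.4202 -0.1844] bad 0.0 [(0.83, [234.0, 151.0, 83.0, 79.0])]
tcp [ 0.4601 -0.1861  0.224 ] rot [-3.140e+00 -1.000e-03  1.569e+00] t 29.3 gw 0.007723460395606138 F [ 0.2  0.1 -1.9]
held blue_part 5589 offset [-0.0403 -0.    ] top 0.2487 slope xy deg [-1.8  2.2] bad 0.0
```

```bash
python3 -m creep '[[[1,0.0015,0.001,0.01,-1.8,-2.2,0],[1,0,0,0.03,0,0,0],[1,0,0,0.025,0,0,0],[1,0,0,0.01,0,0,0],[1,0,0,0,0,0,0],[1,0,0,0,0,0,0]]]'
python3 - <<'E'
from h import *
q,X,p,s=wrist("blue_stand",.106,[.42,-.185],.059)
held("blue_part",.047,X,s,None,.026,.008)
E
```

```text
clock: 30.0
position: [0.4643, -0.1862, 0.1506]
tool_rot: [3.11, 0.038, 1.571]
force: [0.1, 0.2, -1.3]
grip_width: 0.0074
finger_force: 56.3
blue_stand n 7998 z 0.1058 encl ((0.4202980399131775, -0.18428339064121246), 0.05897574871778488) annulus [ 0.4206 -0.1839] bad 0.002 [(0.63, [218.0, 174.0, 109.0, 127.0])]
tcp [ 0.4643 -0.1862  0.1506] rot [3.11  0.038 1.571] t 30.0 gw 0.007379288056080334 F [ 0.1  0.2 -1.3]
held blue_part 5241 offset [-0.041   0.0008] top 0.1746 slope xy deg [ 0.5 -0.4] bad 0.0
```

```bash
python3 -m creep '[[[1,0.0017,-0.0034,0.006,0,0,0],[1,0,0,0.007,0,0,0],[1,0,0,0.003,0,0,0],[1,0,0,0.0015,0,0,0],[1,0,0,0.001,0,0,0],[1,0,0,0,0,0,0],[1,0,0,0,0,0,0]]]'
python3 - <<'E'
from h import *
q,X,p,s=wrist("blue_stand",.106,[.42,-.185],.059)
held("blue_part",.047,X,s,None,.026,.008)
E
```

```text
clock: 30.8
position: [0.4611, -0.1856, 0.1314]
tool_rot: [3.11, 0.038, 1.57]
force: [-0.2, -0.1, -1.2]
grip_width: 0.0074
finger_force: 56.3
blue_stand n 7108 z 0.106 encl ((0.4217333495616913, -0.17953473329544067), 0.058394379913806915) annulus [ 0.4209 -0.1851] bad 0.029 [(0.85, [218.0, 184.0, 118.0, 138.0]), (0.22, [455.0, 118.0, 114.0, 148.0])]
tcp [ 0.4611 -0.1856  0.1314] rot [3.11  0.038 1.57 ] t 30.8 gw 0.00744317633566492 F [-0.2 -0.1 -1.2]
held blue_part 5243 offset [-0.0411  0.0008] top 0.1553 slope xy deg [ 0.4 -0.3] bad 0.0
```

Centred and level, 1.3 mm to go. I'll set it down, release slowly and check the force.

```bash
python3 -m creep '[[[1,0,0,0.0008,0,0,0],[1,0,0,0.0006,0,0,0],[1,0,0,0,0,0,0]]]'
```

```text
clock: 31.2
position: [0.4613, -0.1857, 0.1301]
tool_rot: [3.11, 0.039, 1.57]
force: [0.7, -1.5, 2.5]
grip_width: 0.0074
finger_force: 56.7
```

```bash
python3 -m creep '[[[1,0,0,0.0006,0,0,0],[1,0,0,0,0,0,0]]]'
```

```text
clock: 31.4
position: [0.4615, -0.1858, 0.1296]
tool_rot: [3.109, 0.039, 1.57]
force: [1.8, -1.6, 5.2]
grip_width: 0.0073
finger_force: 57.4
```

```bash
python3 -m creep '[[[0.75,0,0,0,0,0,0],[0.65,0,0,0,0,0,0],[0.5,0,0,0,0,0,0],[0.5,0,0,0,0,0,0]]]' 20
python3 -m creep '[[[0.5,0,0,-0.005,0,0,0],[0.5,0,0,-0.02,0,0,0],[0.5,0,0,-0.04,1.8,2.2,0],[0.5,0,0,-0.035,0,0,0],[-1,0,0,0,0,0,0],[-1,0,0,0,0,0,0]]]' 20
python3 - <<'E'
from h import *
q,X,p,s=wrist("blue_stand",.154,[.42,-.185],.047,"k.png")
Y=X[(abs(X[:,2]-.154)<.007)&(np.hypot(*(X[:,:2]-q).T)<.05)]
print(np.degrees(np.linalg.lstsq(np.c_[Y[:,:2],np.ones(len(Y))],Y[:,2],rcond=None)[0][:2]))
E
```

```text
clock: 31.8
position: [0.461, -0.1856, 0.1293]
tool_rot: [3.11, 0.038, 1.57]
force: [0.3, 1.1, 0.8]
grip_width: 0.0212
finger_force: 0.0
clock: 32.4
position: [0.4592, -0.1832, 0.23]
tool_rot: [3.14, 0.001, 1.571]
force: [0.0, -0.3, -0.9]
grip_width: 0.0494
finger_force: 0.0
blue_stand n 3307 z 0.1535 encl ((0.42058029770851135, -0.1858709454536438), 0.04735926166176796) annulus [ 0.4203 -0.1855] bad 0.0 [(0.58, [235.0, 160.0, 83.0, 90.0]), (0.49, [215.0, 197.0, 112.0, 111.0])]
tcp [ 0.4592 -0.1832  0.23  ] rot [3.140e+00 1.000e-03 1.571e+00] t 32.4 gw 0.04935173533342278 F [ 0.  -0.3 -0.9]
[0.11076254 0.30130208]
```

View pics/k.png

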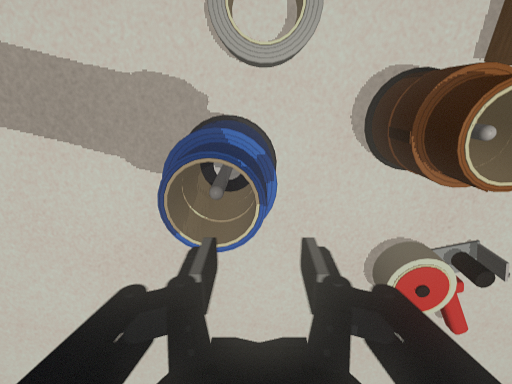

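Both stacks stand flat and centred (blue at (215,190), brown at (450,130)), and the gripper is clear. I'm handing in.

```bash
python3 -c "
from workcell import *
print(job_done())"
```

```text
the job is handed in; nothing more can be done
None
```

All four rolls are on their stands, full roll below and part-used on top, flat and within about 1–2 mm of the posts; nothing else was moved, but releasing the first brown roll pressed a finger on the post with about 66 N for a moment (wrist force about 77 N), which fails the 40 N limit if it counts as the gripper's body.

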